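# Dose the beaker and set the stirrer dial to its mark

## Robot

A 6-joint arm with a two-finger parallel gripper is mounted at the origin on the work surface. World frame = base frame: x ahead of the robot, y to its left, z up, the work surface at z = 0. Lengths are in mm, angles in rad, forces in N, time in s.
With the tool pointing down it reaches from about 400 to 925 mm from the base axis. Payload 12.5 kg.
Tool frame: the origin (TCP) lies at the very end of the fingers, on their centre line; the grasp point (between the pads) lies behind it (env.grip_depth is the z of the grasp point in the tool frame, in mm); z points along the fingers, y is the line along which they close (so a half turn about z gives the same grasp; the last joint's range is limited). The gripper opens to 95 mm and grips with 3 to 60 N. Pads are 20 mm wide; open, the fingers measure 119 mm over their backs; the gripper's body (75 mm by 180 mm) begins 59 mm behind the grasp point.
Start: joints at [-1.353, 0.491, 1.559, -0, 1.092, -0.106], TCP at [198.88, -592.531, 214.661] pointing down, gripper open.
Joint ranges: [-3.1, 3.1], [-0.84, 2.19], [0.05, 2.79], [-1.13, 4.28], [0.06, 2.93], [-2.69, 2.69]. Speed limits (rad/s): [2.22, 2.22, 2.79, 3.14, 3.14, 3.14].

## Interface

Orientations are given as [roll, pitch, yaw] about the fixed x, y, z axes, in that order (R = Rz(yaw) Ry(pitch) Rx(roll)).
In Python, from cell import env, optics gives the robot as it stands.
- The arm moves only by the tool step_arm, never from a script. Its argument "moves" is a list of rows, each an object of numbers: "tx", "ty", "tz": the shift along the tool's x, y, z in mm; "roll": the turn about the tool's z in rad. In form: [{"tx": .., "ty": .., "tz": .., "roll": ..}, ...]. A call has 1 to 12 rows; each row is the pose to reach, as a shift and turn from the pose commanded when the call began, along the tool's axes at that moment; what a row does not reach only later rows make up. A row lasts 1/12 s, in which the tool goes at most 41.7 mm and 7.16 degrees, less where a joint would pass 70% of its speed; a pose out of reach is approached as far as the arm can. A call with a gripper value outside its range is refused whole. "grip" is the finger opening in mm, from 0 to 95.1, set as the call begins (left out, the last holds). The fingers move at their own pace and stop on an object; the grip force is fixed at half the most. Time passes only in rows, so rows that repeat a pose let the fingers close. It gives the time, the measured TCP pose, the force, the opening and the grip force at its end, in the units of the state.
- env.state(): the state, without advancing time (a new reading comes with each control period).
- optics.read_camera(name): name is "scene" or "top" or "wrist"; returns a dict with "pixels" (400x640x3 uint8, blue, green, red), "mtx" (3x3 intrinsics, pixels), "view" (4x4, takes a point from world to camera coordinates). Camera axes: x right, y down, z forward; pixel columns grow to the right and rows downward; lengths in mm; the calibration is good to about 2 mm. A picture is of the moment at which its call begins. There is no depth.
- env.job_done(): hands the job in; it is judged then, once.
The state is a dict: "t": time; "joints": joint angles; "qvel": joint speeds; "tau": joint torques, N m; "eef_pos": TCP position; "tcp_rot": TCP orientation; "ft_force": force on the tool from outside, world axes, zero at the start; "moment": the same for the moment, N m; "opening": opening from 0.0 (shut) to 1.0 (fully open); "grip_force": force on a finger pad.
Only numpy, scipy, OpenCV 4.12 (cv2) and the standard library are available. Lean on these libraries where they do the work, as an engineer would, in place of code of your own. Each camera call takes 0.05 s, during which the arm holds its last target. There are 200 camera calls.

## Task

Dose the beaker: press the red pump cap of the amber bottle beside the hotplate all the way down and let it come back up. Then turn the blue stirring dial on the hotplate's sloping panel clockwise until its white pointer stands at the yellow mark on its scale, and let go. Leave the red heating dial as it is and do not disturb the beaker or anything else on the bench.

Things in the scene. Friction and masses are not known exactly. Their poses are not given: they have to be found in the camera images.
- hotplate: Grey-blue hotplate stirrer, fixed, 270 mm deep (x), 260 wide (y), 110 high to its round aluminium plate (170 across, centred at x -45 mm). Origin: centre of its underside. Its control panel is on the +x side, away from the robot, sloping 20 degrees; the panel's normal is (0.342, 0, 0.940) in this frame. The blue and the red dial sit on it at x +87, y +62 and -62, z 70 mm; which is which varies.
- stir_grip (a point): Blue stirring dial: skirt 66 mm across on a black scale disc (102 across, 4 thick), with a grip bar 62 mm long, 16 wide, top 49 mm above the panel; a white line on half of the bar is the pointer. This point: on the axis, 35 mm above the panel, 14 below the bar's top, 22 above the skirt. Axes turn with the dial: x along the bar to the pointer end, z along the axis out of the panel.
- stir (a joint): Angle of the blue stirring dial in rad: 0 = start of the scale, grows clockwise (seen from above), 5.24 = upper end stop; white scale ticks every 0.524. It stays where it is left, with a friction of about 0.08 Nm.
- stir_tip (a point): Point of the blue dial's pointer direction on the scale, 41 mm from the axis, 7 mm above the panel.
- mark (a joint): Angle of the yellow mark in rad on the same scale as stir: the dial is set when the two are equal. The mark does not move during the task.
- mark_tab (a point): Yellow mark, a flat tab 10 mm wide on the rim of the blue dial's scale disc; this point is 41 mm from the dial's axis, 7 mm above the panel.
- heat_tip (a point): Point of the red heating dial's pointer direction, 41 mm from its axis, 7 mm above the panel. The red dial has the same shape and size as the blue one, sits beside it and must stay as it is.
- bottle: Amber pump bottle, fixed, 84 mm diameter, on a 110 mm steel foot, left (+y) of the hotplate. Origin: centre of its underside. A white spout at height 226 mm reaches 165 mm from it to over the beaker.
- pump_top (a point): Centre of the top face of the red pump cap on the bottle: a disc 48 mm across, 20 mm thick, top 278 mm above the bench at rest. It is pressed straight down.
- pump (a joint): Travel of the pump cap in m: 0 = up, 0.014 = fully down; sprung, needs about 2.5 N to start and 8 N fully down, returns by itself.
- beaker: Glass beaker, 92 mm across, 90 mm high, loose on the hotplate's round plate under the spout. Origin: centre of its underside.
- vial_block: Dark metal block 75 x 110 x 45 mm with white-capped vials (68 mm high in all), loose, right (-y) of the hotplate. Origin: centre of its underside.
- stopper: Red tapered stopper, 48 mm across at the top, 50 mm high, loose, standing beyond the pump bottle. Origin: centre of its underside.
- spatula: Spatula 200 mm long, loose, lying crosswise beyond the hotplate's panel. Origin: near its middle, on the bench.
- flask: Round flask with red cap in a cork ring (80 mm across), 140 mm high, loose, at the right. Origin: centre of its underside.
- wash_bottle: White bottle with red cap, 72 mm across, 170 mm high, loose, at the left. Origin: centre of its underside.
- jar: Amber jar with black lid, 70 mm across, 90 mm high, loose, at the left. Origin: centre of its underside.
- beaker2: Empty glass beaker, 80 mm across, 85 mm high, loose, at the right. Origin: centre of its underside.
Mind the look-alikes: they are no part of the job. What is shaped like the beaker but green or turquoise is not meant.

How it is judged:
By the outcome, as a careful person would: the job done as asked, in the order asked, and still so for the second after the job is handed in, with the robot touching nothing.
It also fails if it takes over 59 s, if anything falls off the work surface, if the arm or the gripper's body presses on something with over 40 N, if the wrist force passes 120 N, or if a joint passes its speed limit or range.

## Working session

There is one attempt and no reset: what is moved stays moved. The work goes in short steps, Python scripts to look and compute and a tool call to move; the robot and the scene stay as the last step left them, time stands still between calls to the robot, and variables do not carry over. Pictures are saved under pics/ and viewed, at most 10 in all, crops included, and the job is handed in when it is done.

Besides the shell and the picture viewer there is one more tool, called after ">>>" as name(argument=value, ...), one argument or row to a line, values as JSON. step_arm: Moves the arm, as the interface text tells. Its arguments: {"type":"object","properties":{"moves":{"type":"array"},"grip":{"type":"number"}},"required":["moves"]}

```bash
mkdir -p pics; ls; python3 - <<'E'
from cell import env, optics
import cv2,numpy as np
for n in ["scene","top"]:
    d=optics.read_camera(n); cv2.imwrite(f"pics/{n}0.png",d["pixels"]); np.savez(f"pics/{n}0.npz",**d)
    print(n,np.round(d["mtx"],1).tolist(),np.round(d["view"],3).tolist())
print(env.state(),env.grip_depth)
E
```

```text
pics
scene [[455.3, 0.0, 314.8], [0.0, 455.3, 197.3], [0.0, 0.0, 1.0]] [[-0.823, 0.568, -0.007, 446.473], [0.466, 0.667, -0.581, -78.784], [-0.325, -0.482, -0.814, 1774.295], [0.0, 0.0, 0.0, 1.0]]
top [[500.8, 0.0, 315.9], [0.0, 500.8, 192.9], [0.0, 0.0, 1.0]] [[-0.028, -1.0, -0.008, -50.557], [-0.994, 0.028, -0.104, 520.288], [0.104, 0.005, -0.995, 2001.202], [0.0, 0.0, 0.0, 1.0]]
{'t': 0.1, 'joints': array([-1.35261456e+00,  4.91502178e-01,  1.55938278e+00, -2.56639303e-06,
        1.09169803e+00, -1.05594807e-01]), 'qvel': array([-5.23096137e-04, -8.83789589e-04, -9.08312403e-05,  1.31176441e-04,
       -3.00776981e-04, -1.20313414e-03]), 'tau': array([ 4.16965588e-03, -6.13621545e+01, -2.58605468e+01,  6.94173295e-02,
        4.70330066e-02, -4.03465754e-05]), 'eef_pos': array([ 198.82123814, -592.30978257,  214.1203557 ]), 'tcp_rot': array([-3.14060759e+00, -1.02116704e-04,  3.23777708e-01]), 'ft_force': array([-0.26006735,  0.56058613, -0.46884966]), 'moment': array([ 0.0458863 , -0.03485576, -0.00621402]), 'grip_force': 0.0, 'opening': 1.0036083561737994} -18.8
```

View pics/scene0.png

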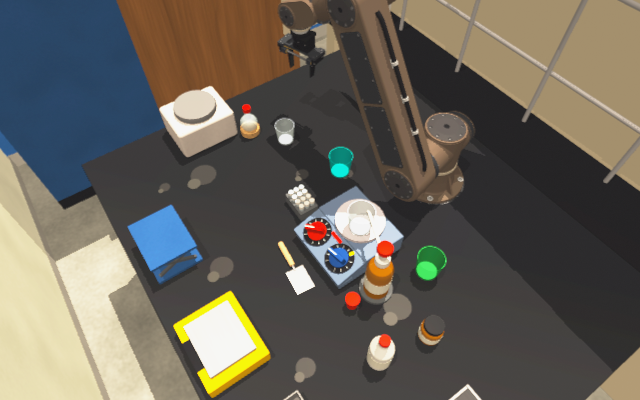

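View pics/top0.png

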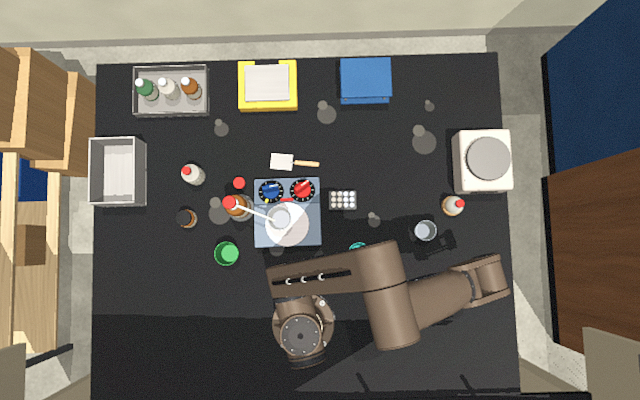

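The scene picture shows the amber pump bottle with its red cap at (385,249), the blue dial at (340,258) and the red dial at (317,232). In the top view these are at (229,202), (270,190) and (302,189).

What could be taken for the pump cap:
- stopper: scene (352,300), top (239,183)
- wash bottle cap: scene (385,341), top (187,170)
- flask cap: scene (246,109), top (460,205)
- red dial: scene (317,232), top (302,189)

I choose the cap on the amber bottle that carries the spout. I'll measure it and check it in one crop.

```bash
cat > h.py <<'E'
import numpy as np,cv2
def ray(d,uv):
    R=d["view"][:3,:3];t=d["view"][:3,3];c=-R.T@t
    v=R.T@np.linalg.solve(d["mtx"],[uv[0],uv[1],1.]);return c,v/np.linalg.norm(v)
def plane(d,uv,z):
    c,v=ray(d,uv);return c+v*(z-c[2])/v[2]
def tri(a,ua,b,ub):
    A=np.zeros((3,3));B=np.zeros(3);rs=[ray(a,ua),ray(b,ub)]
    for c,v in rs:
        P=np.eye(3)-np.outer(v,v);A+=P;B+=P@c
    x=np.linalg.solve(A,B)
    return x,[round(float(np.linalg.norm((np.eye(3)-np.outer(v,v))@(x-c))),1) for c,v in rs]
def blobs(im,col,roi):
    h=cv2.cvtColor(im,cv2.COLOR_BGR2HSV)
    H,S,V=[h[...,i].astype(int) for i in range(3)]
    m={"red":((H<6)|(H>174))&(S>180)&(V>90),"blue":(H>100)&(H<120)&(S>170)&(V>60),"yellow":(H>22)&(H<35)&(S>150)&(V>120)}[col]
    k=np.zeros_like(m);x0,y0,x1,y1=roi;k[y0:y1,x0:x1]=1
    n,l,s,c=cv2.connectedComponentsWithStats((m&k).astype(np.uint8))
    return [(s[i].tolist(),c[i].round(1).tolist()) for i in range(1,n) if s[i,4]>3]
E
python3 - <<'E'
from h import *
S=dict(np.load("pics/scene0.npz"));T=dict(np.load("pics/top0.npz"))
for col in ["red","blue","yellow"]:
    print(col,"S",blobs(S["pixels"],col,(290,200,410,320)),"\n   T",blobs(T["pixels"],col,(215,170,330,215)))
print("cap",plane(S,(385,246),278),plane(T,(229,202),278),tri(S,(385,246),T,(229,202)))
print("blue",tri(S,(340,258),T,(270.5,190)),"red",tri(S,(317,231),T,(302,189)))
a=cv2.resize(S["pixels"][195:315,280:420],None,fx=5,fy=5,interpolation=cv2.INTER_CUBIC)
b=cv2.resize(T["pixels"][165:255,215:335],None,fx=6,fy=6,interpolation=cv2.INTER_CUBIC)
cv2.imwrite("pics/a.png",a);cv2.imwrite("pics/b.png",b)
E
```

```text
red S [([305, 221, 22, 20, 290], [316.6, 230.8]), ([331, 232, 11, 12, 38], [336.1, 237.1]), ([377, 241, 17, 16, 100], [384.4, 248.4]), ([345, 292, 16, 18, 91], [351.8, 302.1])] 
   T [([294, 182, 17, 16, 131], [301.4, 189.3]), ([280, 197, 14, 4, 18], [286.2, 198.9]), ([232, 201, 4, 7, 7], [234.1, 204.0])]
blue S [([328, 248, 20, 19, 270], [338.5, 257.3])] 
   T [([262, 183, 18, 16, 111], [269.9, 189.8]), ([271, 193, 4, 5, 9], [273.1, 194.9])]
yellow S [([349, 251, 5, 5, 19], [350.9, 253.0])] 
   T [([266, 199, 3, 4, 5], [267.4, 200.8])]
cap [466.0348824  240.39275055 278.        ] [468.75713443 242.23571819 278.        ] (array([468.16281157, 241.70976665, 282.14689462]), [0.3, 0.3])
blue (array([526.85782459, 115.92748443,  80.56077266]), [3.8, 3.8]) red (array([528.52952161,  -9.76738698,  80.72221672]), [2.0, 2.0])
```

View pics/a.png

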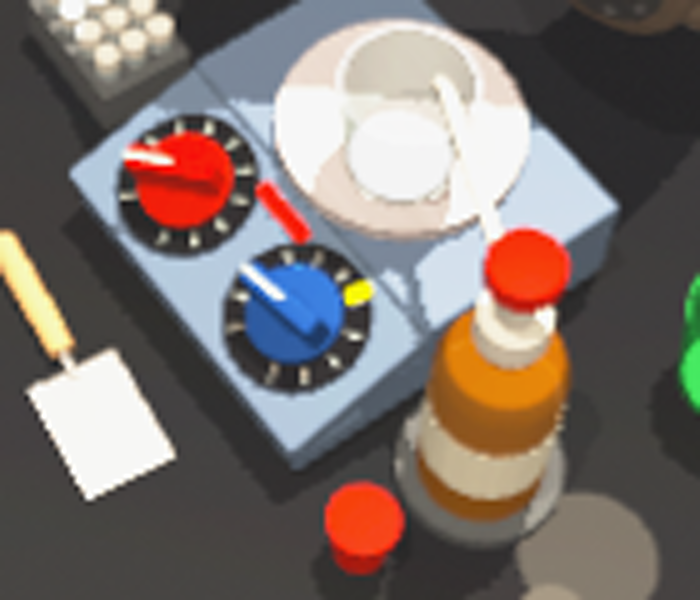

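View pics/b.png

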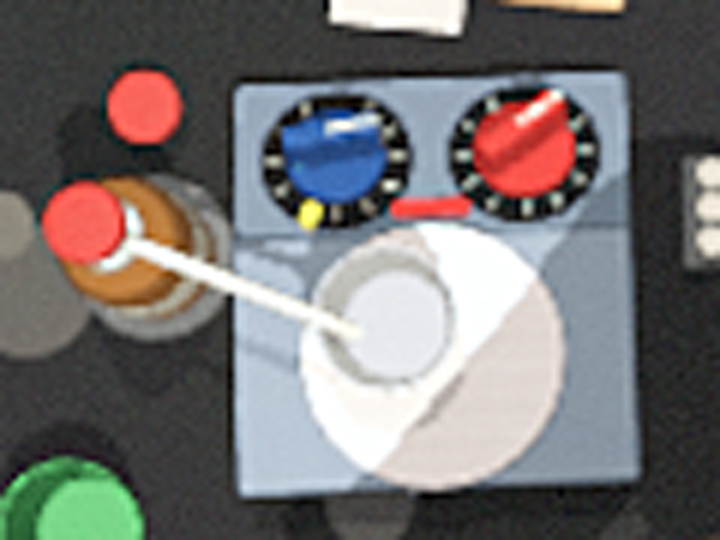

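The crops confirm the choice: in the scene crop the red cap sits on the amber bottle with the white spout, top face near (386,247). The top view has it at (229.2,202). The blue dial's pointer faces the red dial, and the yellow mark is at scene (351,253), top (267,201). Next I'll work out the dial, mark and beaker geometry.

```bash
cat > m.py <<'E'
from h import *
S=dict(np.load("pics/scene0.npz"));T=dict(np.load("pics/top0.npz"))
A=lambda x,y:((x+.5)/5-.5+280,(y+.5)/5-.5+195)
B=lambda x,y:((x+.5)/6-.5+215,(y+.5)/6-.5+165)
def p(n,a,b,z=None):
    x,r=tri(S,A(*a),T,B(*b)); print(n,x.round(1),r, *( [plane(S,A(*a),z).round(1),plane(T,B(*b),z).round(1)] if z else []));return x
E
python3 - <<'E'
from m import *
b=p("blue disc",(297,316),(337,161),74);r=p("red disc",(187,184.5),(525,152),74)
p("cap",(527,261),(85,222),278)
p("mark",(358,293),(311,214),None)
p("ptr end",(243,266),(379,121));p("tail",(325,335),(285,143))
p("spout tip",(440,80),(356,333),226)
print("beaker rim T",[plane(T,B(*q),200).round(1) for q in [(312,303),(453,303),(380,250),(380,382)]])
print("beaker rim S",[plane(S,A(*q),200).round(1) for q in [(340,80),(480,80),(410,25)]])
for n,q,z in [("FL",(235,85),60),("FR",(628,72),60),("BL",(240,495),100),("BR",(637,480),100)]: print(n,plane(T,B(*q),z).round(1))
print("stopper",plane(T,B(145,107),50))
E
```

```text
blue disc [524.4 113.3  74.4] [0.4, 0.4] [524.  113.4  74. ] [524.8 113.1  74. ]
red disc [526.5 -10.6  74.2] [0.8, 0.8] [525.9 -10.1  74. ] [527.2 -11.1  74. ]
cap [469.5 243.  281. ] [0.7, 0.7] [467.7 242.4 278. ] [470.3 243.1 278. ]
mark [488.1 129.4  91.7] [0.5, 0.5]
ptr end [545.4  81.5 115.5] [0.0, 0.0]
tail [531.4 145.7 107.2] [3.3, 3.3]
spout tip [403.   89.9 219.1] [0.5, 0.5] [406.   93.6 226. ] [402.9  88.9 226. ]
beaker rim T [array([423.5, 118. , 200. ]), array([421.1,  31.3, 200. ]), array([455. ,  75.5, 200. ]), array([373.9,  77.2, 200. ])]
beaker rim S [array([445.3,  44.9, 200. ]), array([372.5,  95.7, 200. ]), array([382.5,  36.5, 200. ])]
FL [579.2 181.5  60. ]
FR [580.4 -80.5  60. ]
BL [307.4 177.1 100. ]
BR [309.9 -78.7 100. ]
stopper [567.44338011 243.33452075  50.        ]
```

>>> step_arm(
  moves=[
    {"tz": -40},
    {"tz": -80},
    {"tz": -115},
    {"tx": 40,"ty": -11,"tz": -115},
    {"tx": 80,"ty": -23,"tz": -115},
    {"tx": 120,"ty": -34,"tz": -115},
    {"tx": 160,"ty": -45,"tz": -115},
    {"tx": 200,"ty": -57,"tz": -115},
    {"tx": 240,"ty": -68,"tz": -115},
    {"tx": 280,"ty": -80,"tz": -115},
    {"tx": 315,"ty": -90,"tz": -115},
    {"tx": 328,"ty": -93,"tz": -115},
  ],
  grip=0,
)

```text
validation failed for argument at $.mo...
```

>>> step_arm(
  moves=[
    {"tx": 16,"ty": -34},
    {"tx": 32,"ty": -69},
    {"tx": 49,"ty": -103},
    {"tx": 65,"ty": -138},
    {"tx": 81,"ty": -172},
    {"tx": 97,"ty": -206},
    {"tx": 114,"ty": -241},
    {"tx": 130,"ty": -275},
    {"tx": 146,"ty": -310},
    {"tx": 146,"ty": -310},
    {"tx": 146,"ty": -310},
  ],
)

```text
validation failed for argument at $.mo...
```

>>> step_arm(
  moves=[
    {"tx": 0,"ty": 0,"tz": -40,"roll": 0},
    {"tx": 0,"ty": 0,"tz": -80,"roll": 0},
    {"tx": 0,"ty": 0,"tz": -115,"roll": 0},
    {"tx": 40,"ty": -11,"tz": -115,"roll": 0},
    {"tx": 80,"ty": -23,"tz": -115,"roll": 0},
    {"tx": 120,"ty": -34,"tz": -115,"roll": 0},
    {"tx": 160,"ty": -45,"tz": -115,"roll": 0},
    {"tx": 200,"ty": -57,"tz": -115,"roll": 0},
    {"tx": 240,"ty": -68,"tz": -115,"roll": 0},
    {"tx": 280,"ty": -80,"tz": -115,"roll": 0},
    {"tx": 315,"ty": -90,"tz": -115,"roll": 0},
    {"tx": 328,"ty": -93,"tz": -115,"roll": 0},
  ],
  grip=0,
)

```text
t: 1.1
eef_pos: [483.3, -396.9, 329.3]
tcp_rot: [-3.141, -0.0, 0.327]
ft_force: [-0.8, -0.2, 0.1]
opening: 0.212
grip_force: 0.0
```

>>> step_arm(
  moves=[
    {"tx": 16,"ty": -34,"tz": 0,"roll": 0},
    {"tx": 32,"ty": -69,"tz": 0,"roll": 0},
    {"tx": 49,"ty": -103,"tz": 0,"roll": 0},
    {"tx": 65,"ty": -138,"tz": 0,"roll": 0},
    {"tx": 81,"ty": -172,"tz": 0,"roll": 0},
    {"tx": 97,"ty": -206,"tz": 0,"roll": 0},
    {"tx": 114,"ty": -241,"tz": 0,"roll": 0},
    {"tx": 130,"ty": -275,"tz": 0,"roll": 0},
    {"tx": 146,"ty": -310,"tz": 0,"roll": 0},
    {"tx": 146,"ty": -310,"tz": 0,"roll": 0},
    {"tx": 146,"ty": -310,"tz": 0,"roll": 0},
  ],
)

```text
t: 2.02
eef_pos: [520.0, -58.3, 329.6]
tcp_rot: [3.141, 0.0, 0.327]
ft_force: [0.9, 0.9, -0.9]
opening: 0.01
grip_force: 0.0
```

>>> step_arm(
  moves=[
    {"tx": 6,"ty": -36,"tz": 0,"roll": 0},
    {"tx": 12,"ty": -72,"tz": 0,"roll": 0},
    {"tx": 18,"ty": -108,"tz": 0,"roll": 0},
    {"tx": 24,"ty": -144,"tz": 0,"roll": 0},
    {"tx": 30,"ty": -180,"tz": 0,"roll": 0},
    {"tx": 36,"ty": -216,"tz": 0,"roll": 0},
    {"tx": 42,"ty": -252,"tz": 0,"roll": 0},
    {"tx": 46,"ty": -280,"tz": 0,"roll": 0},
    {"tx": 48,"ty": -303,"tz": 0,"roll": 0},
    {"tx": 48,"ty": -303,"tz": 0,"roll": 0},
    {"tx": 48,"ty": -303,"tz": 0,"roll": 0},
  ],
)

```text
t: 2.93
eef_pos: [469.4, 242.5, 329.2]
tcp_rot: [3.141, 0.001, 0.325]
ft_force: [-0.2, 0.0, -0.2]
opening: 0.005
grip_force: 0.0
```

>>> step_arm(
  moves=[
    {"tx": 0,"ty": 0,"tz": 25,"roll": 0},
    {"tx": 0,"ty": 0,"tz": 42,"roll": 0},
    {"tx": 0,"ty": 0,"tz": 47,"roll": 0},
    {"tx": 0,"ty": 0,"tz": 50,"roll": 0},
    {"tx": 0,"ty": 0,"tz": 53,"roll": 0},
    {"tx": 0,"ty": 0,"tz": 56,"roll": 0},
    {"tx": 0,"ty": 0,"tz": 58,"roll": 0},
    {"tx": 0,"ty": 0,"tz": 60,"roll": 0},
    {"tx": 0,"ty": 0,"tz": 62,"roll": 0},
    {"tx": 0,"ty": 0,"tz": 62,"roll": 0},
  ],
)

```text
t: 3.77
eef_pos: [469.7, 242.7, 268.1]
tcp_rot: [3.141, -0.002, 0.324]
ft_force: [1.7, -3.6, 5.9]
opening: 0.006
grip_force: 3.1
```

>>> step_arm(
  moves=[
    {"tx": 0,"ty": 0,"tz": 1.5,"roll": 0},
    {"tx": 0,"ty": 0,"tz": 3,"roll": 0},
    {"tx": 0,"ty": 0,"tz": 4.5,"roll": 0},
    {"tx": 0,"ty": 0,"tz": 5,"roll": 0},
    {"tx": 0,"ty": 0,"tz": 5,"roll": 0},
  ],
)

```text
t: 4.18
eef_pos: [469.8, 242.7, 264.2]
tcp_rot: [3.141, -0.003, 0.324]
ft_force: [-0.7, -5.0, 13.6]
opening: 0.004
grip_force: 6.6
```

>>> step_arm(
  moves=[
    {"tx": 0,"ty": 0,"tz": 0.7,"roll": 0},
    {"tx": 0,"ty": 0,"tz": 1.2,"roll": 0},
    {"tx": 0,"ty": 0,"tz": 1.2,"roll": 0},
    {"tx": 0,"ty": 0,"tz": 1.2,"roll": 0},
  ],
)

```text
t: 4.52
eef_pos: [469.9, 242.8, 264.1]
tcp_rot: [3.141, -0.004, 0.324]
ft_force: [-3.2, -5.0, 22.9]
opening: 0.008
grip_force: 11.5
```

>>> step_arm(
  moves=[
    {"tx": 0,"ty": 0,"tz": -8,"roll": 0},
    {"tx": 0,"ty": 0,"tz": -18,"roll": 0},
    {"tx": 0,"ty": 0,"tz": -40,"roll": 0},
    {"tx": 0,"ty": 0,"tz": -70,"roll": 0},
    {"tx": 0,"ty": 0,"tz": -70,"roll": 0},
  ],
)

```text
t: 4.93
eef_pos: [470.2, 243.6, 336.3]
tcp_rot: [-3.141, -0.007, 0.324]
ft_force: [1.4, -0.0, 0.7]
opening: 0.005
grip_force: 0.0
```

>>> step_arm(
  moves=[
    {"tx": 4,"ty": 28,"tz": 0,"roll": -0.11},
    {"tx": 8,"ty": 56,"tz": 0,"roll": -0.22},
    {"tx": 11,"ty": 84,"tz": 0,"roll": -0.33},
    {"tx": 15,"ty": 112,"tz": 0,"roll": -0.44},
    {"tx": 19,"ty": 143,"tz": 0,"roll": -0.55},
    {"tx": 19,"ty": 143,"tz": 0,"roll": -0.66},
    {"tx": 19,"ty": 143,"tz": 0,"roll": -0.69},
    {"tx": 19,"ty": 143,"tz": 0,"roll": -0.69},
    {"tx": 19,"ty": 143,"tz": 0,"roll": -0.69},
  ],
  grip=95,
)

```text
t: 5.68
eef_pos: [532.5, 113.5, 331.3]
tcp_rot: [-3.141, 0.0, 1.012]
ft_force: [0.6, -0.7, -0.2]
opening: 0.58
grip_force: 0.0
```

```bash
python3 - <<'E'
from cell import env, optics
import cv2,numpy as np
from h import *
d=optics.read_camera("wrist"); np.savez("pics/w1.npz",**d)
cv2.imwrite("pics/w1.png",d["pixels"])
s=env.state();print(s["eef_pos"],s["tcp_rot"],s["opening"],s["joints"].round(2),s["ft_force"].round(1))
def pr(p):
    c=d["view"]@np.r_[p,1];q=d["mtx"]@c[:3];return (q[:2]/q[2]).round(0)
print("axis base",pr([523,113.3,70]),"bartop",pr([539,113.4,116]),"cap",pr([469.5,243,278]),"beaker rim",pr([412,75,200]),"mark",pr([488.1,129.4,88]))
E
```

```text
[532.47921105 113.64193316 331.31328593] [-3.14138282e+00  2.85662324e-05  1.01257427e+00] 0.6222234969402234 [0.09 0.27 1.59 0.   1.28 0.65] [ 0.6 -0.3  0.8]
axis base [317. 177.] bartop [326. 177.] cap [158. 118.] beaker rim [251. 275.] mark [290. 182.]
```

View pics/w1.png

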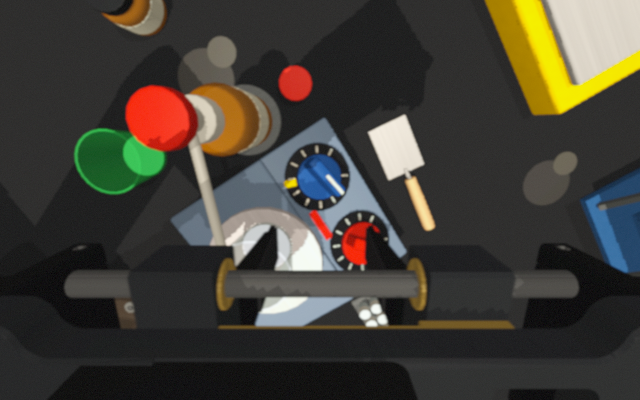

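The wrist view shows the dose cap back up at (160,118) and the blue dial at (317,177), exactly where I projected it. Its pointer runs to (343,194), and the yellow mark is at (291,184).

```bash
cat > ang.py <<'E'
from h import *
yw=.017;n=np.array([.342*np.cos(yw),.342*np.sin(yw),.94]);P0=np.array([523,113.3,70.])
ex=np.array([.94*np.cos(yw),.94*np.sin(yw),-.342]);ey=np.cross(n,ex)
def onp(d,uv,h):
    c,v=ray(d,uv);q=c+v*((P0+n*h-c)@n)/(v@n)-P0;return np.array([q@ex,q@ey])
def pol(q):return np.round([np.hypot(*q),np.degrees(np.arctan2(q[1],q[0]))],1)
def white(d,roi):
    im=d["pixels"];x0,y0,x1,y1=roi
    h=cv2.cvtColor(im,cv2.COLOR_BGR2HSV);m=((h[...,1]<90)&(h[...,2]>150)).astype(np.uint8)
    k=np.zeros_like(m);k[y0:y1,x0:x1]=1
    nn,l,s,c=cv2.connectedComponentsWithStats(m*k)
    return [(s[i,4],np.argwhere(l==i)[:,::-1].astype(float),c[i]) for i in range(1,nn) if s[i,4]>3]
E
python3 - <<'E'
from ang import *
d=dict(np.load("pics/w1.npz"))
print(P0.round(),"cam",(-d["view"][:3,:3].T@d["view"][:3,3]).round())
for s,c in blobs(d["pixels"],"yellow",(275,150,310,205)): print("yellow",s,c,pol(onp(d,c,7)))
for s,c in blobs(d["pixels"],"blue",(280,140,355,215)): print("blue",s,c,onp(d,c,15).round(1))
for a,pts,c in white(d,(280,140,355,215)):
    q=np.array([onp(d,p,49) for p in pts]);v=cv2.fitLine(q.astype(np.float32),cv2.DIST_L2,0,.01,.01).ravel()
    print("white",a,c.round(1),"h49",pol(q.mean(0)),"h7",pol(onp(d,c,7)),"line",v[:2].round(3),np.degrees(np.arctan2(v[1],v[0])).round(1),v[2:].round(1))
E
```

```text
[523. 113.  70.] cam [571. 176. 502.]
yellow [284, 179, 14, 10, 96] [290.6, 183.3] [ 42.  158.7]
blue [298, 155, 47, 45, 1405] [318.2, 176.7] [-1.5  0.9]
white 692 [343.6 188.6] h49 [ 30. -69.] h7 [ 44.5 -58.3] line [0.587 0.81 ] 54.1 [ 10.7 -28. ]
white 9 [316.4 149.2] h49 [38.1 76.8] h7 [40.2 58.4] line [0.499 0.866] 60.0 [ 8.7 37.1]
white 9 [330.  151.3] h49 [33.6 46.9] h7 [42.2 28.8] line [0.882 0.471] 28.1 [22.9 24.5]
white 8 [302.9 153. ] h49 [ 44.1 102.5] h7 [40.9 88.8] line [0.067 0.998] 86.1 [-9.5 43. ]
white 9 [293.8 164.1] h49 [ 47.  126.3] h7 [ 40.2 119. ] line [ 0.531 -0.847] -57.9 [-27.8  37.9]
white 136 [334.4 183.9] h49 [ 15.4 -77. ] h7 [ 28.1 -57.1] line [ 0.148 -0.989] -81.5 [  3.5 -15. ]
white 5 [344. 175.] h49 [ 25.2 -30.7] h7 [ 41.4 -30.9] line [ 0.826 -0.563] -34.3 [ 21.7 -12.9]
white 9 [297.  191.7] h49 [ 45.2 172.1] h7 [  38.4 -179.9] line [0.95  0.311] 18.1 [-44.8   6.2]
white 13 [332.6 199. ] h49 [  32.  -108.7] h7 [ 40.7 -90. ] line [ 0.022 -1.   ] -88.7 [-10.3 -30.4]
white 9 [307.1 200.6] h49 [  41.9 -164.4] h7 [  38.8 -149.7] line [0.886 0.463] 27.6 [-40.4 -11.3]
white 13 [320.4 204.4] h49 [  38.7 -137.3] h7 [  41.4 -119.2] line [0.508 0.861] 59.5 [-28.4 -26.2]
white 18 [283.  213.3] h49 [  76.2 -175.4] h7 [  74.3 -169.3] line [ 0.7   -0.714] -45.5 [-75.9  -6.2]
```

The mark is at 158.7° and the pointer at about -79° in the panel frame. The ticks land on multiples of 30° at a 41 mm radius, so the frame is right, and the dial must turn about 122° clockwise. I'll descend with the fingers open, at a yaw that keeps the gripper body clear of the beaker and bottle.

>>> step_arm(
  moves=[
    {"tx": 0,"ty": 0,"tz": 38,"roll": 0},
    {"tx": 0,"ty": 0,"tz": 76,"roll": 0},
    {"tx": 0,"ty": 0,"tz": 110,"roll": 0},
    {"tx": 0,"ty": 0,"tz": 140,"roll": 0},
    {"tx": 0,"ty": 0,"tz": 165,"roll": 0},
    {"tx": 0,"ty": 0,"tz": 185,"roll": 0},
    {"tx": 0,"ty": 0,"tz": 200,"roll": 0},
    {"tx": 0,"ty": 0,"tz": 215,"roll": 0},
    {"tx": 0,"ty": 0,"tz": 225,"roll": 0},
    {"tx": 0,"ty": 0,"tz": 233,"roll": 0},
    {"tx": 0,"ty": 0,"tz": 233,"roll": 0},
  ],
)

```text
t: 6.65
eef_pos: [532.2, 113.5, 97.3]
tcp_rot: [-3.14, 0.001, 1.014]
ft_force: [-0.2, 0.8, 0.2]
opening: 1.001
grip_force: 0.0
```

Free of contact. Closing in stages will turn the bar into line with the pads.

>>> step_arm(
  moves=[
    {"tx": 0,"ty": 0,"tz": 0,"roll": 0},
    {"tx": 0,"ty": 0,"tz": 0,"roll": 0},
    {"tx": 0,"ty": 0,"tz": 0,"roll": 0},
    {"tx": 0,"ty": 0,"tz": 0,"roll": 0},
    {"tx": 0,"ty": 0,"tz": 0,"roll": 0},
    {"tx": 0,"ty": 0,"tz": 0,"roll": 0},
    {"tx": 0,"ty": 0,"tz": 0,"roll": 0},
    {"tx": 0,"ty": 0,"tz": 0,"roll": 0},
    {"tx": 0,"ty": 0,"tz": 0,"roll": 0},
    {"tx": 0,"ty": 0,"tz": 0,"roll": 0},
  ],
  grip=20,
)

```text
t: 7.48
eef_pos: [535.4, 112.7, 99.4]
tcp_rot: [3.136, -0.003, 1.014]
ft_force: [11.2, -8.6, 3.1]
opening: 0.358
grip_force: 6.1
```

>>> step_arm(
  moves=[
    {"tx": 0,"ty": 0,"tz": 0,"roll": 0},
    {"tx": 0,"ty": 0,"tz": 0,"roll": 0},
    {"tx": 0,"ty": 0,"tz": 0,"roll": 0},
  ],
)

```text
t: 7.73
eef_pos: [537.2, 111.8, 99.9]
tcp_rot: [3.132, -0.004, 1.014]
ft_force: [18.3, -14.3, -0.4]
opening: 0.22
grip_force: 11.5
```

```bash
python3 - <<'E'
from cell import env, optics
from ang import *
s=env.state();print(s["ft_force"].round(1),s["moment"].round(2),s["opening"],s["eef_pos"].round(1))
a=optics.read_camera("scene")["pixels"];b=optics.read_camera("wrist");np.savez("pics/w2.npz",**b)
a=cv2.resize(a[195:295,290:410],None,fx=4,fy=4,interpolation=cv2.INTER_CUBIC)
o=np.hstack([a[:400],cv2.resize(b["pixels"][100:300,230:390],None,fx=2,fy=2)])
cv2.imwrite("pics/c2.png",o)
E
```

```text
[ 18.3 -14.3  -0.4] [-2.7  -3.13  0.02] 0.21995404997135942 [537.2 111.8  99.9]
```

View pics/c2.png

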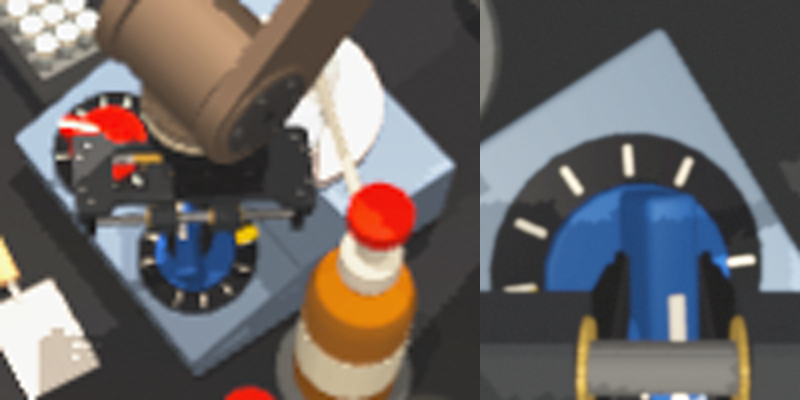

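The bar has turned into line with the pads: the wrist inset has it vertical between the fingers, with the pointer end at the lower right. The force is only the offset of the tilted axis, so I'll relieve that, grip, and roll clockwise most of the way.

>>> step_arm(
  moves=[
    {"tx": 0.8,"ty": 2,"tz": 0,"roll": 0},
    {"tx": 1.6,"ty": 4.5,"tz": 0,"roll": 0},
    {"tx": 1.6,"ty": 4.5,"tz": 0,"roll": 0},
    {"tx": 1.6,"ty": 4.5,"tz": 0,"roll": 0},
  ],
  grip=15,
)

```text
t: 8.17
eef_pos: [537.9, 111.5, 99.5]
tcp_rot: [3.14, 0.0, 1.014]
ft_force: [-1.1, -7.3, 13.3]
opening: 0.204
grip_force: 29.6
```

>>> step_arm(
  moves=[
    {"tx": 0,"ty": 0,"tz": 0,"roll": 0.06},
    {"tx": 0,"ty": 0,"tz": 0,"roll": 0.13},
    {"tx": 0,"ty": 0,"tz": 0,"roll": 0.2},
    {"tx": 0,"ty": 0,"tz": 0,"roll": 0.27},
    {"tx": 0,"ty": 0,"tz": 0,"roll": 0.34},
    {"tx": 0,"ty": 0,"tz": 0,"roll": 0.41},
    {"tx": 0,"ty": 0,"tz": 0,"roll": 0.45},
  ],
)

```text
t: 8.75
eef_pos: [538.7, 111.9, 99.5]
tcp_rot: [3.139, -0.003, 0.56]
ft_force: [3.2, -3.7, 7.9]
opening: 0.184
grip_force: 29.9
```

Forces are small. Continuing.

>>> step_arm(
  moves=[
    {"tx": 0,"ty": 0,"tz": 0,"roll": 0.06},
    {"tx": 0,"ty": 0,"tz": 0,"roll": 0.13},
    {"tx": 0,"ty": 0,"tz": 0,"roll": 0.2},
    {"tx": 0,"ty": 0,"tz": 0,"roll": 0.27},
    {"tx": 0,"ty": 0,"tz": 0,"roll": 0.34},
    {"tx": 0,"ty": 0,"tz": 0,"roll": 0.41},
    {"tx": 0,"ty": 0,"tz": 0,"roll": 0.48},
    {"tx": 0,"ty": 0,"tz": 0,"roll": 0.55},
    {"tx": 0,"ty": 0,"tz": 0,"roll": 0.62},
    {"tx": 0,"ty": 0,"tz": 0,"roll": 0.69},
    {"tx": 0,"ty": 0,"tz": 0,"roll": 0.75},
    {"tx": 0,"ty": 0,"tz": 0,"roll": 0.75},
  ],
)

```text
t: 9.75
eef_pos: [539.1, 111.1, 99.6]
tcp_rot: [3.141, -0.005, -0.189]
ft_force: [5.1, -9.5, 7.6]
opening: 0.171
grip_force: 30.7
```

```bash
python3 - <<'E'
from cell import env, optics
from ang import *
s=env.state();print(s["ft_force"].round(1),s["moment"].round(2),s["eef_pos"].round(1),s["tcp_rot"].round(3))
a=optics.read_camera("scene")["pixels"];b=optics.read_camera("wrist");t=optics.read_camera("top")["pixels"];np.savez("pics/w3.npz",**b)
a=cv2.resize(a[195:295,290:390],None,fx=4,fy=4,interpolation=cv2.INTER_CUBIC)
o=np.hstack([a[:400],cv2.resize(b["pixels"][50:350,170:470],(400,400))])
cv2.imwrite("pics/c3.png",o)
E
```

```text
[ 5.1 -9.5  7.6] [-2.38 -0.65  0.21] [539.1 111.1  99.6] [ 3.141 -0.005 -0.189]
```

View pics/c3.png

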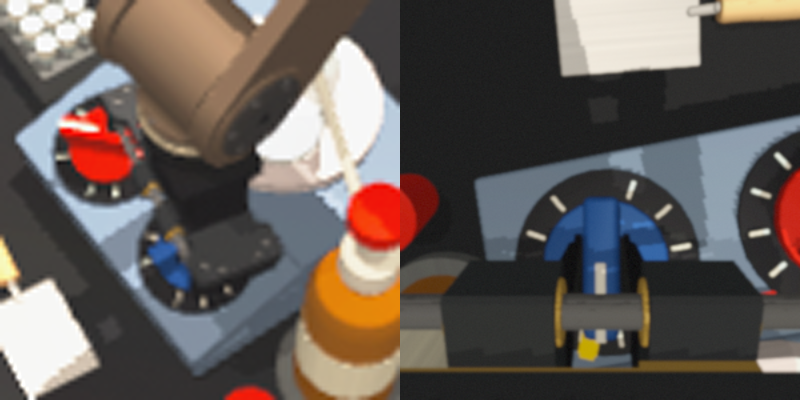

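The wrist view shows the white pointer at inset (600,265), coming up on the yellow mark at (588,347). I'll measure both.

```bash
cat > w.py <<'E'
from ang import *
def rep(d,roi=(230,100,420,330)):
    for s,c in blobs(d["pixels"],"yellow",roi): print("yellow",s,c,pol(onp(d,c,7)))
    for a,pts,c in white(d,roi):
        if a<12: continue
        q=np.array([onp(d,p,49) for p in pts]);v=cv2.fitLine(q.astype(np.float32),cv2.DIST_L2,0,.01,.01).ravel()
        r=pol(q.mean(0))
        if r[0]<35: print("white",a,c.round(1),"mean",r,"line",np.degrees(np.arctan2(v[1],v[0])).round(1),"h7",pol(onp(d,c,7)))
E
python3 -c "
from w import *
rep(dict(np.load('pics/w3.npz')))"
```

```text
yellow [303, 302, 17, 18, 203] [310.8, 311.2] [ 46.2 158.3]
white 49 [288.2 202.3] mean [33.9 20.6] line 31.3 h7 [41.1 27.5]
white 47 [272.  226.2] mean [31.  50.4] line 59.3 h7 [40.2 57.6]
white 157 [319.9 258.4] mean [   3.7 -175.4] line -9.4 h7 [  8.6 154.6]
white 62 [320.1 302.1] mean [ 28.1 171.3] line -14.4 h7 [ 39.  166.1]
white 31 [335.2 303.9] mean [  30.5 -172.5] line -2.7 h7 [  40.9 -178.7]
```

>>> step_arm(
  moves=[
    {"tx": 0,"ty": 0,"tz": 0,"roll": 0.06},
    {"tx": 0,"ty": 0,"tz": 0,"roll": 0.12},
    {"tx": 0,"ty": 0,"tz": 0,"roll": 0.17},
    {"tx": 0,"ty": 0,"tz": 0,"roll": 0.195},
    {"tx": 0,"ty": 0,"tz": 0,"roll": 0.195},
    {"tx": 0,"ty": 0,"tz": 0,"roll": 0.195},
  ],
)

```text
t: 10.4
eef_pos: [539.2, 111.0, 99.8]
tcp_rot: [3.141, -0.005, -0.38]
ft_force: [3.4, -11.3, 10.6]
opening: 0.18
grip_force: 31.4
```

```bash
python3 -c "
from w import *
from cell import optics
d=optics.read_camera('wrist');np.savez('pics/w4.npz',**d);rep(d)"
```

```text
yellow [319, 304, 15, 16, 194] [326.6, 312.0] [ 46.5 158.8]
white 38 [285.  209.1] mean [32.  16.4] line 30.1 h7 [40.7 27.4]
white 22 [273.5 235. ] mean [28.3 48. ] line 59.9 h7 [40.  57.5]
white 143 [319.1 258.2] mean [  3.3 173. ] line -19.9 h7 [ 10.2 128.1]
white 58 [319.5 302.3] mean [ 28.2 160.6] line -25.8 h7 [ 40.2 151.5]
```

>>> step_arm(
  moves=[
    {"tx": 0,"ty": 0,"tz": 0,"roll": 0},
    {"tx": 0,"ty": 0,"tz": 0,"roll": 0},
    {"tx": 0,"ty": 0,"tz": 0,"roll": 0},
    {"tx": 0,"ty": 0,"tz": 0,"roll": 0},
    {"tx": 0,"ty": 0,"tz": -15,"roll": 0},
    {"tx": 0,"ty": 0,"tz": -40,"roll": 0},
    {"tx": 0,"ty": 0,"tz": -75,"roll": 0},
    {"tx": 0,"ty": 0,"tz": -115,"roll": 0},
    {"tx": 0,"ty": 0,"tz": -155,"roll": 0},
    {"tx": 0,"ty": 0,"tz": -195,"roll": 0},
    {"tx": 0,"ty": 0,"tz": -230,"roll": 0},
    {"tx": 0,"ty": 0,"tz": -230,"roll": 0},
  ],
  grip=60,
)

```text
t: 11.45
eef_pos: [538.8, 112.8, 335.2]
tcp_rot: [-3.137, -0.009, -0.381]
ft_force: [1.0, -0.2, 0.4]
opening: 0.626
grip_force: 0.0
```

```bash
python3 - <<'E'
from w import *
from cell import optics
d=optics.read_camera('wrist');np.savez('pics/w5.npz',**d);rep(d)
cv2.imwrite("pics/w5.png",d["pixels"])
E
```

```text
yellow [322, 205, 8, 12, 75] [326.0, 210.3] [ 42.2 159. ]
yellow [279, 327, 4, 1, 4] [280.5, 327.0] [225.3 141. ]
yellow [293, 327, 4, 1, 4] [294.5, 327.0] [218.8 146.2]
white 32 [330.1 155. ] mean [ 33.5 -41. ] line -34.1 h7 [ 41.7 -30.6]
white 23 [305.3 165.2] mean [29.5 30. ] line 30.9 h7 [41.1 28.2]
white 154 [322.4 189.9] mean [ 16.  160.9] line -17.7 h7 [ 12.6 135. ]
white 18 [299.8 177.9] mean [30.6 66.8] line 63.6 h7 [40.4 58.2]
white 17 [301.2 191.5] mean [ 33.7 100.3] line 88.6 h7 [39.9 88.3]
```

View pics/w5.png

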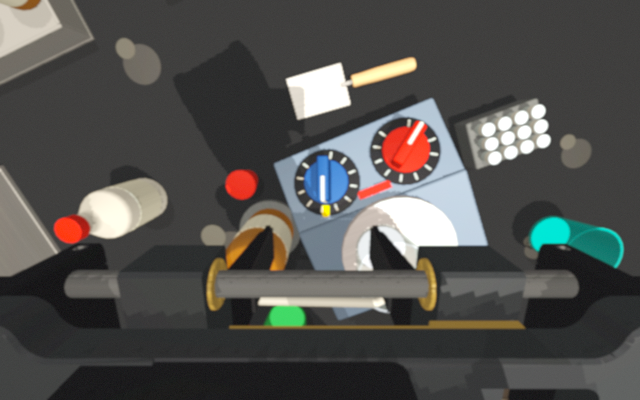

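The blue pointer in the wrist view (322,190) stands at the mark (326,210). It reads 1–3° short, but the arm may not have settled. I'll move the camera over the dial and measure again.

>>> step_arm(
  moves=[
    {"tx": -20,"ty": 0,"tz": 0,"roll": 0},
    {"tx": -45,"ty": 0,"tz": 0,"roll": 0},
    {"tx": -70,"ty": 0,"tz": 0,"roll": 0},
    {"tx": -70,"ty": 0,"tz": 0,"roll": 0},
    {"tx": -70,"ty": 0,"tz": 0,"roll": 0},
    {"tx": -70,"ty": 0,"tz": 0,"roll": 0},
    {"tx": -70,"ty": 0,"tz": 0,"roll": 0},
  ],
)

```text
t: 12.08
eef_pos: [472.9, 138.2, 327.8]
tcp_rot: [3.141, 0.001, -0.381]
ft_force: [0.1, -0.8, 0.5]
opening: 0.63
grip_force: 0.0
```

```bash
python3 - <<'E'
from w import *
from cell import optics
d=optics.read_camera('wrist');np.savez('pics/w6.npz',**d);print((-d["view"][:3,:3].T@d["view"][:3,3]).round());rep(d,(250,60,400,230))
for s,c in blobs(d["pixels"],"blue",(250,60,400,230)): print("blue",s,c,onp(d,c,15).round(1))
x0,y0=[int(v) for v in blobs(d["pixels"],"blue",(250,60,400,230))[0][1]]
cv2.imwrite("pics/w6.png",cv2.resize(d["pixels"][y0-45:y0+45,x0-45:x0+45],None,fx=6,fy=6,interpolation=cv2.INTER_CUBIC));print(x0,y0)
E
```

```text
[541. 111. 499.]
yellow [320, 156, 9, 13, 96] [324.6, 161.8] [ 41.9 158.8]
white 16 [329.  103.5] mean [ 26.8 -46.1] line -29.9 h7 [ 41.8 -30.7]
white 18 [343.  108.5] mean [ 33.5 -81. ] line -62.4 h7 [ 42.3 -60.2]
white 115 [320.7 132.5] mean [ 12.6 160.6] line -22.1 h7 [ 5.3 68.5]
blue [301, 99, 47, 56, 1532] [324.9, 128.0] [ 2.9 -3. ]
324 128
```

View pics/w6.png

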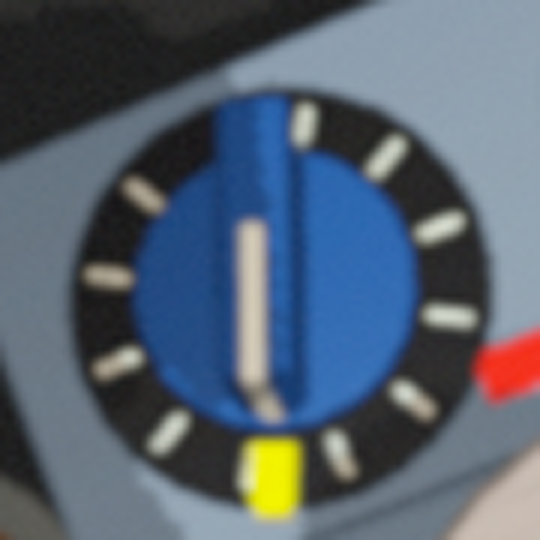

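The crop shows the pointer's straight part from (250,220) to (252,380). The line then bends down the bar's end face to (270,410), pointing at the yellow tab (272,478).

```bash
python3 - <<'E'
from w import *
d=dict(np.load('pics/w6.npz'))
C=lambda x,y:((x+.5)/6-.5+279,(y+.5)/6-.5+83)
im=d["pixels"];h=cv2.cvtColor(im,cv2.COLOR_BGR2HSV)
# white centre per row on the top of the bar
pts=[]
for y in range(121,146):
    w=np.clip(im[y,314:328].min(1).astype(float)-90,0,None)
    if w.sum()>60: pts.append((314+(w*np.arange(14)).sum()/w.sum(),y))
pts=np.array(pts);q=np.array([onp(d,p,49) for p in pts])
v=cv2.fitLine(q.astype(np.float32),cv2.DIST_L2,0,.01,.01).ravel();print(len(pts),pts.round(1)[[0,-1]].tolist(),"dir",np.degrees(np.arctan2(v[1],v[0])),v[2:],"offset from axis",np.cross(v[:2],v[2:]))
e=onp(d,C(252,383),49);print("edge end",pol(e))
# bar edges (top): left 214->? right 288/300
for n,a,b in [("right edge",(288,105),(290,375)),("left edge",(215,110),(220,370))]:
    u=onp(d,C(*b),49)-onp(d,C(*a),49);print(n,pol(u))
print("mark side mids",pol(onp(d,C(272,440),6)),pol(onp(d,C(274,515),6)))
E
```

```text
25 [[320.5, 121.0], [320.7, 145.0]] dir -21.22965 [-12.364722   4.465522] offset from axis -0.31487703
edge end [ 30.4 159.1]
right edge [ 57.9 158.8]
left edge [ 56.2 159.6]
mark side mids [ 33.3 157. ] [ 51.1 158. ]<stdin>:11: DeprecationWarning: Arrays of 2-dimensional vectors are deprecated. Use arrays of 3-dimensional vectors instead. (deprecated in NumPy 2.0)
```

The pointer is at 158.8° and the mark at 158.8°. The pump is up and the arm is clear, so I'm handing in.

```bash
python3 -c "
from cell import env
print(env.job_done())"
```

```text
the job is handed in; nothing more can be done
None
```

The job is handed in at about 12 s: I pressed the pump cap to its stop and it came back up, then turned the blue dial clockwise until its pointer read 158.8°, the same as the yellow mark; the arm was clear, and I saw nothing else disturbed.

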